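Prop open the curing chamber lid

TASK

The curing chamber's lid is standing right up but only its stiff hinges hold it, so a knock would bring it down on someone's hands. Pull the prop rod out of its clip and swing it up, then bring the lid down onto it so that the rod's end sits in the slot under the lid and the rod holds the lid open. Do not let the lid fall past the rod, and do not shift the tray, the specimens in it or the scissors.

Things in the scene. Friction and masses are not known exactly. Their poses are not given: they have to be found in the camera images.
- chamber: Fixed bench curing chamber: grey housing 240 (x) x 340 (y) x 78 mm high, dark front panel to the robot, open well holding a tray of specimens, white lid hinged at the back. Origin: centre of its underside. Own axes: x to the back, y left, z up; turned by up to 0.2 rad. The dark grey deck strip on its right (own y -170 to -75), top at z 78, carries the prop rod.
- lid (a joint): Opening angle of the lid, rad: 0 shut, stop at 1.48. Starts between 1.36 and 1.45. Hinge friction (0.15 N m) holds the 0.9 kg lid by itself only above about 1.23; below that it sinks forward. Resting on the seated rod it reads 1.08.
- lid_hinge (a point): Mid-width point on the lid's hinge line, at the chamber's own (85, 0, 80) mm. The hinge line runs along the chamber's y. Fixed; axes as the chamber's.
- lid_handle (a point): Centre of the lid's black handle: a round bar 12 mm thick along y, 94 mm straight, with a 22 mm gap to the lid's front skirt. Lid's own (-233, 0, 18) mm from the hinge. With the lid up it is the topmost part and can be pinched from above. Axes are the lid's: equal to the chamber's when shut, turning about y as it opens; -x points from hinge to handle.
- lid_slot (a point): Centre of the slot's mouth in the black guide block on the lid's underside, right-hand side, in line with the rod. Slot 24 (lid x) x 17 (y) mm, 14 deep; lid's own (-160.5, -125, 19) mm from the hinge. 24 mm of flat guide on its hinge side leads the nose outward into the slot; the outer edge has a flared lip. Lid's axes: z into the slot, -x away from the hinge.
- prop_rod (a joint): Angle of the prop rod, rad: 0 lying in its clip (tip to the back), growing as the tip swings up and towards the robot; 1.57 upright. Seated it reads about 0.82; left anywhere from 0.73 to 0.85 the lid takes it in. Its pivot is stiff (0.14 N m): the rod stays where it is left.
- rod_pivot (a point): Pivot of the prop rod at the front of the right deck strip, chamber's own (-105, -125, 94) mm, 16 mm above the deck; the rod swings about the chamber's y axis. Fixed; axes as the chamber's.
- rod_grip (a point): Middle of the prop rod's red barrel grip, on the rod's axis: 60 mm long, 21 mm thick at this point, 14 mm at its ends; 105 mm from the pivot. In the clip the axis lies 16 mm above the deck. The spring clip holds the rod 155 mm from the pivot; freeing it takes about 5 N upward here. Axes are the rod's own: x along it to the tip, y across.
- rod_tip (a point): Centre of the black ball nose (11 mm thick) at the end of the 8 mm steel rod, 200 mm from the pivot. Axes are the rod's own. Seated it lies 6 mm outward of the slot's centre and about 8 mm deep.
- specimen_tray: Loose shallow steel tray, 133 x 203 x 21 mm, in the chamber's well with three dumb-bell specimens in it; leave it. Origin: centre of its underside.
- coupon_0: Loose dumb-bell specimen in the tray, white, 96 x 25 x 8 mm, lying along the chamber's x, the left one; leave it. Origin: centre of its underside.
- coupon_1: The like specimen in the middle of the tray, pale grey; leave it.
- coupon_2: The like specimen on the right of the tray, blue; leave it.
- scissors: Loose blue-handled scissors, 87 x 199 x 9 mm, on the worktop to the right in front of the chamber; leave them. Origin: centre of the underside.

How it is judged:
By the outcome, as a careful person would: the job done as asked, in the order asked, and still so for the second after the job is handed in, with the robot touching nothing.
It also fails if it takes over 45 s, if anything falls off the work surface, if the arm or the gripper's body presses on something with over 40 N, if the wrist force passes 120 N, or if a joint passes its speed limit or range.

ROBOT

A 6-joint arm with a two-finger parallel gripper is mounted at the origin on a cart in front of the work surface, level with it; the furniture and walls round the work are solid. World frame = base frame: x ahead of the robot, y to its left, z up, the work surface at z = 0. Lengths are in mm, angles in rad, forces in N, time in s.
With the tool pointing down it reaches from about 350 to 1000 mm from the base axis. Payload 7.1 kg.
Tool frame: the origin (TCP) lies at the very end of the fingers, on their centre line; the grasp point (between the pads) lies 19 mm behind it (manip.hold_point_z is the distance from the TCP to the grasp point, in mm); z points along the fingers, y is the line along which they close (so a half turn about z gives the same grasp; the last joint's range is limited). The gripper opens to 85 mm and grips with 20 to 120 N. Pads are 22 mm wide; open, the fingers measure 114 mm over their backs; the gripper's body (76 mm by 85 mm) begins 54 mm behind the grasp point. The pads swing forward as they close: fully open they stand 13 mm farther back than shut.
Start: joints at [-1.242, 0.423, 1.63, -0, 1.089, -0.019], TCP at [213.036, -587.555, 231.319] pointing down, gripper open.
Joint ranges: [-3, 3], [-0.9, 2.11], [0.09, 2.58], [-1.31, 4.45], [0.11, 2.69], [-2.54, 2.54]. Speed limits (rad/s): [2.39, 2.39, 3.01, 3.14, 3.14, 3.14].

INTERFACE

Orientations are given as a unit quaternion [x, y, z, w].
In Python, from workcell import manip, read_camera, camera_info gives the robot as it stands.
- The arm moves only by the shell command python3 -m inch 'ROWS' [FORCE]. ROWS is JSON, a list that holds one entry, the list of rows, each a list of 7 numbers: the turn, a rotation vector about the tool's x, y, z each as a share of 2 pi rad, from -1 to 1, then the shift along the tool's x, y, z each as a share of 0.5 m, from -1 to 1, then the opening, from 0 (shut) to 1 (fully open). In form: [[[ax, ay, az, x, y, z, fingers], ...]]. A call has 1 to 5 rows; each row shifts and turns the commanded pose from where the row before left it, along the tool's axes as they then stand; what a row does not reach is not made up. A row lasts 1/8 s, in which the tool goes at most 62.5 mm and 10.7 degrees, less where a joint would pass 70% of its speed; a pose out of reach is approached as far as the arm can. A call with a number of a shift or a turn outside -1 to 1 is refused whole. A call with a gripper value outside its range is refused whole. The fingers move at their own pace and stop on an object; FORCE is the grip in N (left out, the last holds). Time passes only in rows, so rows that do not move let the fingers close. It gives the time, the measured TCP pose, the force, the opening and the grip force at its end, in the units of the state.
- manip.observe(): the state, without advancing time (a new reading comes with each control period).
- read_camera(name): name is "side" or "top" or "wrist"; returns the picture (400x640x3 uint8, red, green, blue); there is no depth.
- camera_info(name): a dict with "intrinsics" (3x3 intrinsics, pixels), "distortion" ([k1, k2, p1, p2, k3] as OpenCV has them; the pictures are not rectified), "R" (3x3) and "t" (3): a world point X has camera coordinates R X + t; the wrist camera has in their place "hand_eye" (4x4, takes a point from camera to tool coordinates, whose origin is the TCP and whose axes are the flange's). Camera axes: x right, y down, z forward; pixel columns grow to the right and rows downward; lengths in mm; the calibration is good to about 2 mm. A picture is of the moment at which its call begins: read the wrist's pose just before it. camera_info takes no time and is no camera call.
- manip.finish_job(): hands the job in; it is judged then, once.
The state is a dict: "time_s": time; "joint_positions": joint angles; "qd": joint speeds; "effort": joint torques, N m; "tcp_pos": TCP position; "tool_rot": TCP orientation; "force": force on the tool from outside, world axes, zero at the start; "wrist_torque": the same for the moment, N m; "width": opening from 0.0 (shut) to 1.0 (fully open); "grasp_force": force on a finger pad.
Only numpy, scipy, OpenCV 4.12 (cv2) and the standard library are available. Lean on these libraries where they do the work, as an engineer would, in place of code of your own. Each camera call takes 0.05 s, during which the arm holds its last target. There are 200 camera calls.

## Working session

There is one attempt and no reset: what is moved stays moved. The work goes in short steps, Python scripts to look and compute and a shell command to move; the robot and the scene stay as the last step left them, time stands still between calls to the robot, and variables do not carry over. Pictures are saved under pics/ and viewed, at most 10 in all, crops included, and the job is handed in when it is done.

```bash
mkdir -p pics; ls; python3 - <<'E'
from workcell import manip, read_camera, camera_info
import cv2,numpy as np
for n in ("side","top"):
    im=read_camera(n); np.save(f"pics/{n}.npy",im); cv2.imwrite(f"pics/{n}0.png",im[:,:,::-1])
    c=camera_info(n); print(n,{k:np.round(v,3).tolist() for k,v in c.items() if not isinstance(v,str)})
print({k:np.round(v,3).tolist() for k,v in camera_info("wrist").items()})
print(manip.observe(), manip.hold_point_z)
E
```

```text
pics
side {'intrinsics': [[486.302, 0.0, 320.149], [0.0, 486.302, 205.292], [0.0, 0.0, 1.0]], 'distortion': [-0.132, 0.0, 0.0, 0.0, 0.0], 'R': [[-0.842, -0.539, -0.0], [-0.476, 0.743, -0.471], [0.254, -0.396, -0.882]], 't': [467.33, 309.225, 1265.097]}
top {'intrinsics': [[415.031, 0.0, 315.68], [0.0, 415.031, 205.206], [0.0, 0.0, 1.0]], 'distortion': [-0.015, 0.0, 0.0, 0.0, 0.0], 'R': [[0.002, -1.0, -0.01], [-0.995, -0.001, -0.099], [0.099, 0.01, -0.995]], 't': [23.552, 537.119, 1000.721]}
{'intrinsics': [[330.155, 0.0, 319.964], [0.0, 330.155, 198.03], [0.0, 0.0, 1.0]], 'distortion': [-0.017, 0.0, 0.0, 0.0, 0.0], 'hand_eye': [[-0.0, -0.951, -0.31, 78.563], [1.0, -0.0, 0.0, -0.819], [-0.0, -0.31, 0.951, -142.148], [0.0, 0.0, 0.0, 1.0]]}
{'time_s': 0.1, 'joint_positions': array([-1.24203650e+00,  4.23790116e-01,  1.63063639e+00,  1.64908356e-05,
        1.08861613e+00, -1.90152375e-02]), 'qd': array([ 1.34782587e-03, -9.19345918e-04, -5.25143862e-04,  8.69720934e-05,
        3.16045685e-03, -2.04172011e-04]), 'effort': array([-1.53304049e-03, -5.58425689e+01, -2.82443351e+01,  3.69671909e-05,
        2.98534294e-03,  1.19470929e-06]), 'tcp_pos': array([ 212.85736668, -587.08876711,  230.59842637]), 'tool_rot': array([ 9.84920023e-01,  1.73008737e-01, -1.04617100e-04, -7.17437271e-04]), 'force': array([ 0.12118876, -0.18110729, -0.04072242]), 'wrist_torque': array([ 0.01595234,  0.00425623, -0.02853099]), 'grasp_force': 0.0, 'width': 0.9980813390244635} 18.700000000000003
```

View pics/side0.png

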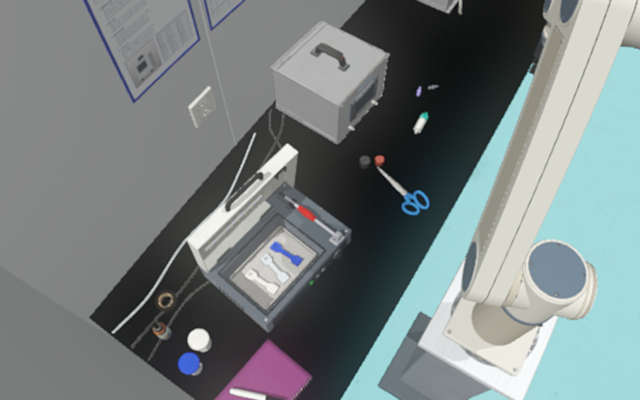

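View pics/top0.png

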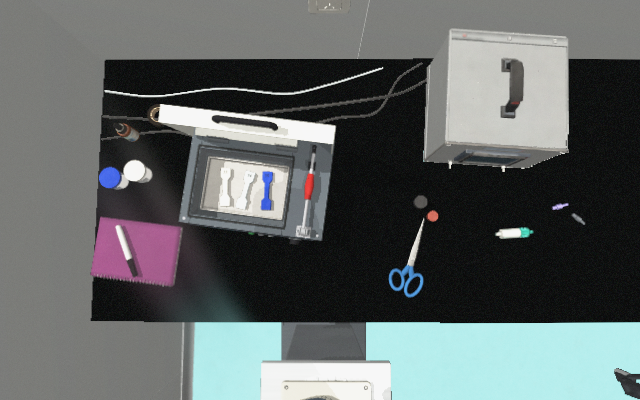

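The side view shows the lid upright, with the red grip at about (307,214) and the handle at about (245,190). In the top view the red grip is at about (309,185), the handle at about (245,122), and the front edge runs from (180,222) to (322,240).

```bash
cat > h.py <<'E'
import numpy as np,cv2
from scipy.spatial.transform import Rotation as Ro
from workcell import manip, read_camera, camera_info
def cam(n,st=None):
    c=camera_info(n);K=np.array(c["intrinsics"]);D=np.array(c["distortion"])
    if n=="wrist":
        st=st or manip.observe();H=np.array(c["hand_eye"]);T=np.eye(4);T[:3,:3]=Ro.from_quat(st["tool_rot"]).as_matrix();T[:3,3]=st["tcp_pos"]
        M=np.linalg.inv(T@H);return K,D,M[:3,:3],M[:3,3]
    return K,D,np.array(c["R"]),np.array(c["t"])
def ray(C,px):
    K,D,R,t=C;u=cv2.undistortPoints(np.array(px,float).reshape(-1,1,2),K,D)[:,0]
    d=np.c_[u,np.ones(len(u))]@R;return -R.T@t,d/np.linalg.norm(d,axis=1)[:,None]
def onplane(C,px,z):
    o,d=ray(C,px);return o+d*((z-o[2])/d[:,2])[:,None]
def tri(C1,p1,C2,p2):
    o1,d1=ray(C1,p1);o2,d2=ray(C2,p2);A=np.zeros((3,3));b=np.zeros(3)
    for o,d in((o1,d1[0]),(o2,d2[0])):P=np.eye(3)-np.outer(d,d);A+=P;b+=P@o
    X=np.linalg.solve(A,b);return X,np.linalg.norm(np.cross(X-o1,d1[0]))*2
def proj(C,X):
    K,D,R,t=C;return cv2.projectPoints(np.array(X,float).reshape(-1,1,3),cv2.Rodrigues(R)[0],t,K,D)[0][:,0]
def red(im):
    h=cv2.cvtColor(im,cv2.COLOR_RGB2HSV);m=(((h[...,0]<8)|(h[...,0]>172))&(h[...,1]>150)&(h[...,2]>90)).astype(np.uint8)
    return m
E
python3 - <<'E'
from h import *
S,T=cam("side"),cam("top");s,t=np.load("pics/side.npy"),np.load("pics/top.npy")
P=[]
for im in(s,t):
    n,l,st,c=cv2.connectedComponentsWithStats(red(im));print(st[1:].tolist(),c[1:].round(1).tolist())
    # red blob in the chamber
    k=[i for i in range(1,n) if 280<c[i][0]<330 and 160<c[i][1]<230 and st[i][4]>15];k=max(k,key=lambda i:st[i][4]);P.append(c[k])
print(tri(S,P[0],T,P[1]),onplane(T,[P[1]],94),onplane(S,[P[0]],94))
a=cv2.resize(t[90:250,150:350],None,fx=4,fy=3.7,interpolation=2)
cv2.imwrite("pics/tc.png",a[:592,:,::-1])
a=cv2.resize(s[135:335,180:360],None,fx=3,fy=3,interpolation=2)
cv2.imwrite("pics/sc.png",a[:,:,::-1])
E
```

```text
[[383, 161, 1, 1, 1], [375, 162, 6, 4, 16], [298, 206, 17, 15, 109]] [[383.0, 161.0], [377.7, 163.6], [306.2, 212.8]]
[[305, 174, 9, 25, 179]] [[308.8, 185.9]]
(array([574.92685226,  39.37895336,  94.85050738]), np.float64(0.7986877483974857)) [[575.43200804  39.53611678  94.        ]] [[574.79611688  38.91697713  94.        ]]
```

View pics/tc.png

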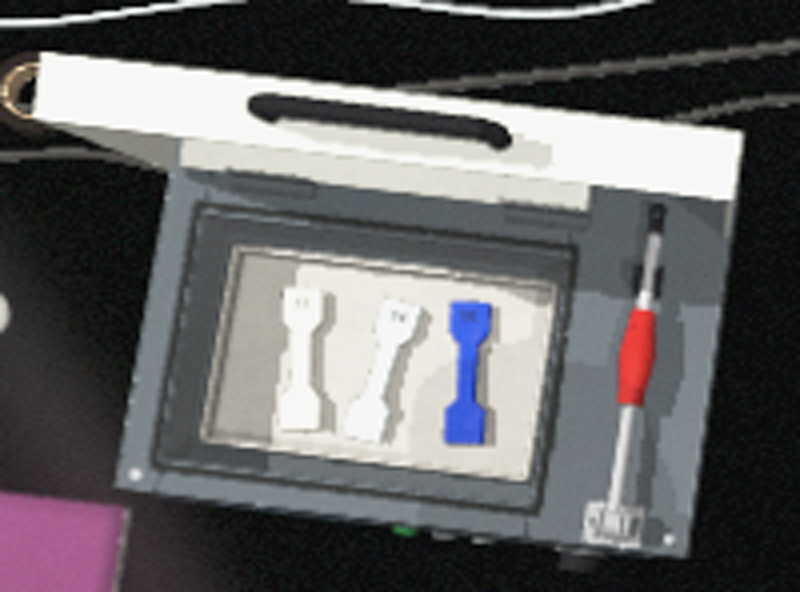

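View pics/sc.png

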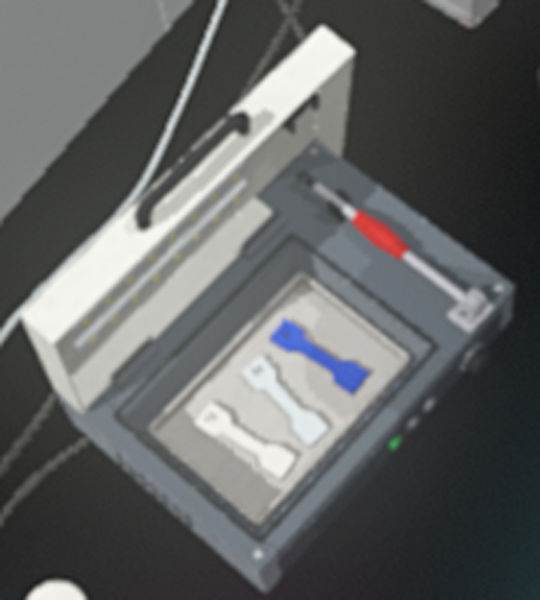

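The top crop gives the rod tip at crop (656,215), the pivot at (613,525), the front corners at (117,485) and (690,555), and handle ends at (265,107) and (505,138). The side crop gives handle ends at (145,218) and (242,123).

```bash
cat >> h.py <<'E'
def chamber(yaw,grip):
    R=Ro.from_euler("z",yaw).as_matrix();return R,np.array(grip)-R@[0,-125,94]
E
python3 - <<'E'
from h import *
S,T=cam("side"),cam("top")
f=lambda u,v:(150+u/4,90+v/3.7)
g=lambda u,v:(180+u/3,135+v/3)
tip,piv=onplane(T,[f(656,215),f(613,525)],94);cl,cr=onplane(T,[f(117,485),f(690,555)],78)
print(tip,piv,cl,cr)
y=lambda v:np.arctan2(v[1],v[0])
print("yaws",y(tip-piv),y(cl-cr)-np.pi/2,np.linalg.norm(tip-piv),np.linalg.norm(cl-cr))
hl,e1=tri(S,g(145,218),T,f(265,107));hr,e2=tri(S,g(242,123),T,f(505,138))
print("handle",hl,hr,e1,e2,y(hl-hr)-np.pi/2,np.linalg.norm(hl-hr))
for yaw in(y(cl-cr)-np.pi/2,):
    R,c=chamber(yaw,[575,39.3,94]);print(c, "corners",(cl-c)@R,(cr-c)@R,"tip",(tip-c)@R,"piv",(piv-c)@R)
    hh=(hl+hr)/2;v=(hh-c)@R-[85,0,80];print(v,"lid",np.arctan2(v[2],-v[0])-np.arctan2(18,233),np.hypot(v[0],v[2]))
E
```

```text
[664.9923765  27.6836317  94.       ] [468.73587479  51.99758806  94.        ] [494.22418324 344.76703776  78.        ] [450.46943116   7.63949739  78.        ]
yaws -0.12326060960782471 -0.12906547987985317 197.75687836295737 339.95508056618377
handle [670.35630012 207.0450232  296.23173972] [658.75167997  96.15589675 288.46490667] 3.676767318201673 1.0778259226442344 -0.10427111352583074 111.76488387683725
[5.91088431e+02 1.63260326e+02 1.42108547e-14] corners [-119.41985648  167.52989866   78.        ] [-119.41985648 -172.42518191   78.        ] tip [  90.73898765 -124.93706095   94.        ] piv [-107.01455886 -126.08500753   94.        ]
[-10.64477176  -2.10732131 212.34832319] lid 1.4436093460621016 212.6149607372009
```

```bash
cat >> h.py <<'E'
YAW=-0.127; RC,C0=chamber(YAW,[575,39.3,94])
def tool(tilt):  # camera towards robot, body leaning to the robot by tilt
    s,c=np.sin(tilt),np.cos(tilt);return RC@np.array([[-c,0,s],[0,1,0],[-s,0,-c]])
def w(p):return C0+RC@np.array(p,float)
def plan(targets,grip,start=None,dec=3):
    """targets: [(pos,R,nrows)]; prints the rows and the end pose"""
    st=manip.observe();p,R=np.array(st["tcp_pos"]),Ro.from_quat(st["tool_rot"])
    if start: p,R=start
    for q,Q,n in targets:
        Q=Ro.from_matrix(Q)
        rows=[]
        for k in range(n):
            rv=(R.inv()*Q).as_rotvec()/(n-k);R2=R*Ro.from_rotvec(np.round(rv/2/np.pi,dec)*2*np.pi)
            for_sh=R.inv().apply(q-p)/(n-k)
            a=np.round(rv/2/np.pi,dec);b=np.round(for_sh/500,dec)
            p=p+R.apply(b*500);R=R2;rows.append([*map(float,a+0),*map(float,b+0),grip])
        for i in range(0,n,5):print(str(rows[i:i+5]).replace(" ",""))
        print("-> err",np.round(p-q,1),(R.inv()*Q).magnitude().round(4))
    return p,R
E
python3 - <<'E'
from h import *
print(w([-60,-125,230]))
plan([(w([-60,-125,240]),tool(0.15),20)],1)
E
```

```text
[515.48321999  46.89953268 230.        ]
[[-0.002,0.0,-0.021,0.05,-0.049,-0.001,1],[-0.002,0.0,-0.021,0.056,-0.042,-0.001,1],[-0.002,0.0,-0.021,0.061,-0.035,-0.002,1],[-0.001,0.0,-0.021,0.065,-0.026,-0.002,1],[-0.001,0.0,-0.021,0.068,-0.017,-0.002,1]]
[[-0.001,0.0,-0.021,0.07,-0.008,-0.003,1],[-0.001,0.0,-0.021,0.07,0.001,-0.003,1],[-0.001,-0.001,-0.021,0.07,0.01,-0.003,1],[-0.002,-0.001,-0.021,0.067,0.019,-0.003,1],[-0.002,0.0,-0.021,0.064,0.028,-0.003,1]]
[[-0.001,0.0,-0.021,0.06,0.036,-0.002,1],[-0.001,-0.001,-0.021,0.055,0.044,-0.002,1],[-0.002,-0.001,-0.021,0.048,0.051,-0.002,1],[-0.002,0.0,-0.022,0.041,0.057,-0.002,1],[-0.001,0.0,-0.021,0.033,0.062,-0.001,1]]
[[-0.001,-0.001,-0.022,0.025,0.066,-0.001,1],[-0.002,-0.001,-0.021,0.015,0.069,-0.001,1],[-0.002,0.0,-0.022,0.006,0.07,0.0,1],[-0.001,0.0,-0.021,-0.003,0.071,0.001,1],[-0.001,-0.001,-0.022,-0.013,0.069,0.002,1]]Traceback (most recent call last):
  File "<stdin>", line 3, in <module>
  File "h.py", line 43, in plan
    print("-> err",np.round(p-q,1),(R.inv()*Q).magnitude().round(4))
                                   ^^^^^^^^^^^^^^^^^^^^^^^^^^^^^
AttributeError: 'float' object has no attribute 'round'
```

```bash
sed -i 's/(R.inv()\*Q).magnitude().round(4)/round(float((R.inv()*Q).magnitude()),4)/' h.py
python3 -m inch '[[[-0.002,0,-0.021,0.05,-0.049,-0.001,1],[-0.002,0,-0.021,0.056,-0.042,-0.001,1],[-0.002,0,-0.021,0.061,-0.035,-0.002,1],[-0.001,0,-0.021,0.065,-0.026,-0.002,1],[-0.001,0,-0.021,0.068,-0.017,-0.002,1]]]'
python3 -m inch '[[[-0.001,0,-0.021,0.07,-0.008,-0.003,1],[-0.001,0,-0.021,0.07,0.001,-0.003,1],[-0.001,-0.001,-0.021,0.07,0.01,-0.003,1],[-0.002,-0.001,-0.021,0.067,0.019,-0.003,1],[-0.002,0,-0.021,0.064,0.028,-0.003,1]]]'
python3 -m inch '[[[-0.001,0,-0.021,0.06,0.036,-0.002,1],[-0.001,-0.001,-0.021,0.055,0.044,-0.002,1],[-0.002,-0.001,-0.021,0.048,0.051,-0.002,1],[-0.002,0,-0.022,0.041,0.057,-0.002,1],[-0.001,0,-0.021,0.033,0.062,-0.001,1]]]'
python3 -m inch '[[[-0.001,-0.001,-0.022,0.025,0.066,-0.001,1],[-0.002,-0.001,-0.021,0.015,0.069,-0.001,1],[-0.002,0,-0.022,0.006,0.07,0,1],[-0.001,0,-0.021,-0.003,0.071,0.001,1],[-0.001,-0.001,-0.022,-0.013,0.069,0.002,1]]]'
python3 -m inch '[[[0,0,0,0,0,0,1],[0,0,0,0,0,0,1]]]'
python3 - <<'E'
from h import *
C=cam("wrist");im=read_camera("wrist");cv2.imwrite("pics/w1.png",im[:,:,::-1]);np.save("pics/w1.npy",im)
n,l,st,c=cv2.connectedComponentsWithStats(red(im));k=1+st[1:,4].argmax()
px=c[k];X=onplane(C,[px],94)[0];print(px,st[k],X,(X-C0)@RC)
print((w([-60,-125,240])-manip.observe()["tcp_pos"]).round(1))
print("expect piv,grip,tip,corners,handle",proj(C,[w([-105,-125,94]),w([0,-125,94]),w([95,-125,94]),w([-120,-170,78]),w([-120,170,78]),w([63,0,312])]).round(0).tolist())
E
```

```text
time_s: 0.72
tcp_pos: [288.8, -428.1, 232.7]
tool_rot: [0.874, 0.484, 0.003, 0.024]
force: [-0.1, -0.7, 0.7]
width: 0.999
grasp_force: 0.0
time_s: 1.35
tcp_pos: [364.1, -269.6, 235.8]
tool_rot: [0.67, 0.741, 0.001, 0.046]
force: [0.5, 0.1, -0.2]
width: 0.996
grasp_force: 0.0
time_s: 1.98
tcp_pos: [439.9, -111.5, 237.4]
tool_rot: [0.389, 0.919, -0.002, 0.062]
force: [0.8, 0.1, 0.4]
width: 1.005
grasp_force: 0.0
time_s: 2.6
tcp_pos: [516.1, 47.5, 239.9]
tool_rot: [0.06, 0.995, -0.007, 0.075]
force: [0.1, -0.1, 0.6]
width: 0.999
grasp_force: 0.0
time_s: 2.85
tcp_pos: [515.2, 46.2, 239.7]
tool_rot: [0.062, 0.995, -0.007, 0.075]
force: [-0.6, -0.1, 0.1]
width: 0.996
grasp_force: 0.0
[321.76175549 217.52873563] [312 189  21  58 957] [572.23918265  40.2431191   94.        ] [  -2.85803705 -124.4141585    94.        ]
[0.3 1.  0.2]
expect piv,grip,tip,corners,handle [[321.0, 109.0], [321.0, 220.0], [321.0, 295.0], [268.0, 87.0], [666.0, 90.0], [586.0, 571.0]]
```

View pics/w1.png

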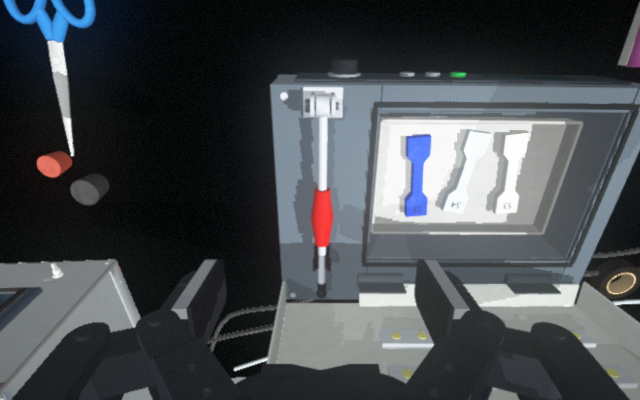

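The wrist view agrees with the model to about 2–3 mm: the grip is at (322,217), the pivot at about (322,103), the tip at about (321,292), and the fingers straddle the rod. I'll shift the chamber estimate by -2 mm and descend.

```bash
sed -i 's/\[575,39.3,94\])$/[573,39.8,94])/' h.py
python3 - <<'E'
from h import *
s=plan([(w([-7,-125,125]),tool(0.15),5)],1)
plan([(w([-5,-125,82]),tool(0.15),3)],1,s)
E
```

```text
[[0.0,0.0,0.0,-0.013,0.001,0.048,1],[0.0,0.0,0.0,-0.013,0.001,0.049,1],[0.0,0.0,0.0,-0.014,0.001,0.048,1],[0.0,0.0,0.0,-0.013,0.0,0.049,1],[-0.001,0.0,0.0,-0.014,0.001,0.048,1]]
-> err [0.1 0.2 0.2] 0.0022
[[0.0,0.0,0.0,0.003,0.0,0.029,1],[0.0,0.0,0.0,0.003,0.0,0.028,1],[0.0,0.0,0.0,0.003,0.0,0.029,1]]
-> err [ 0.1  0.2 -0. ] 0.0022
```

```bash

python3 -m inch '[[[0,0,0,-0.013,0.001,0.048,1],[0,0,0,-0.013,0.001,0.049,1],[0,0,0,-0.014,0.001,0.048,1],[0,0,0,-0.013,0,0.049,1],[0,0,0,-0.014,0.001,0.048,1]]]'
python3 -m inch '[[[0,0,0,0.003,0,0.029,1],[0,0,0,0.003,0,0.028,1],[0,0,0,0.003,0,0.029,1],[0,0,0,0,0,0,1]]]'
python3 -m inch '[[[0,0,0,0,0,0,0.6],[0,0,0,0,0,0,0.4],[0,0,0,0,0,0,0.2],[0,0,0,0,0,0,0],[0,0,0,0,0,0,0]]]' 60
python3 -m inch '[[[0,0,0,0,0,0,0],[0,0,0,0,0,0,0],[0,0,0,0,0,0,0]]]'
```

```text
time_s: 3.52
tcp_pos: [566.8, 40.3, 124.8]
tool_rot: [0.063, 0.995, -0.007, 0.075]
force: [-0.5, -0.0, 0.8]
width: 1.002
grasp_force: 0.0
time_s: 4.03
tcp_pos: [568.1, 41.0, 81.4]
tool_rot: [0.062, 0.995, -0.007, 0.074]
force: [0.3, 0.5, 0.4]
width: 1.001
grasp_force: 0.0
time_s: 4.65
tcp_pos: [569.1, 40.4, 83.0]
tool_rot: [0.062, 0.995, -0.007, 0.075]
force: [-1.6, -5.0, 6.2]
width: 0.21
grasp_force: 58.4
time_s: 5.03
tcp_pos: [569.0, 40.4, 83.0]
tool_rot: [0.062, 0.995, -0.007, 0.075]
force: [-2.5, -4.4, 5.7]
width: 0.211
grasp_force: 58.4
```

```bash
cat >> h.py <<'E'
def rodpose(a,tilt,r,off):  # TCP so that rod point r from pivot at angle a sits off behind the TCP
    return w([-105+r*np.cos(a),-125,94+r*np.sin(a)])+tool(tilt)@[0,0,off]
E
python3 - <<'E'
from h import *
st=manip.observe();print(st["joint_positions"].round(3))
R=Ro.from_quat(st["tool_rot"]).as_matrix();p=(st["tcp_pos"]-C0)@RC;print(p)
off=(p[2]-94)/R[2,2]; r=(RC.T@(st["tcp_pos"]-R@[0,0,off]-C0))[0]+105;print(r,off)
s=None
for a in (.1,.2,.3,.4,.5,.6,.7,.79): s=plan([(rodpose(a,.15+.55*a,r,off),tool(.15+.55*a),2)],0,s)
E
```

```text
[ 0.068  0.512  1.936 -0.066  0.546 -1.325]
[  -4.02263598 -124.89538063   82.99787378]
99.29772074007751 11.129733473638948
[[0.0,-0.004,0.0,-0.002,0.0,-0.01,0],[-0.001,-0.005,0.001,-0.001,0.0,-0.01,0]]
-> err [-0.2  0.2  0.1] 0.0045
[[0.0,-0.004,0.0,-0.001,0.0,-0.01,0],[0.0,-0.004,0.0,-0.002,0.0,-0.01,0]]
-> err [-0.1  0.1  0.2] 0.0037
[[0.0,-0.005,0.0,-0.001,0.0,-0.01,0],[0.0,-0.004,0.0,-0.001,0.0,-0.009,0]]
-> err [ 0.2  0.1 -0.2] 0.0033
[[0.0,-0.004,0.0,0.0,0.0,-0.01,0],[0.0,-0.005,-0.001,-0.001,0.0,-0.01,0]]
-> err [ 0.3  0.1 -0. ] 0.0036
[[0.0,-0.004,0.0,0.0,0.0,-0.01,0],[0.0,-0.005,0.0,0.001,0.0,-0.01,0]]
-> err [-0.2  0.1 -0.1] 0.0044
[[0.0,-0.004,0.0,0.0,0.0,-0.01,0],[0.0,-0.004,0.0,0.0,0.0,-0.01,0]]
-> err [0.2 0.1 0.2] 0.0037
[[0.0,-0.005,0.0,0.001,0.0,-0.01,0],[0.0,-0.004,0.0,0.001,0.0,-0.01,0]]
-> err [0.1 0.1 0.3] 0.0033
[[0.0,-0.004,0.0,0.002,0.0,-0.009,0],[0.0,-0.004,0.0,0.001,0.0,-0.008,0]]
-> err [-0.1  0.1 -0.1] 0.0033
```

Joint 5 has little room to tilt, so I'll keep the tool orientation and let the round grip turn between the pads.

```bash
python3 - <<'E'
from h import *
st=manip.observe();R=Ro.from_quat(st["tool_rot"]).as_matrix()
b=(st["tcp_pos"]-C0)@RC;r=99.3
q=st["tcp_pos"].copy();R0=R
s=None
for a in (.15,.3,.45,.6,.7,.79):
    t=st["tcp_pos"]+RC@[r*(np.cos(a)-1),0,r*np.sin(a)]; s=plan([(t,R,2)],0,s,4)
E
```

```text
[[0.0,0.0,0.0,-0.0011,-0.0001,-0.0148,0],[0.0,0.0,0.0,-0.0012,-0.0001,-0.0149,0]]
-> err [ 0. -0.  0.] 0.0
[[0.0,0.0,0.0,0.0011,0.0,-0.0148,0],[0.0,0.0,0.0,0.0011,-0.0001,-0.0149,0]]
-> err [ 0. -0.  0.] 0.0
[[0.0,0.0,0.0,0.0033,-0.0001,-0.0145,0],[0.0,0.0,0.0,0.0033,0.0,-0.0145,0]]
-> err [0. 0. 0.] 0.0
[[0.0,0.0,0.0,0.0054,-0.0001,-0.0138,0],[0.0,0.0,0.0,0.0055,0.0,-0.0139,0]]
-> err [-0.  0.  0.] 0.0
[[0.0,0.0,0.0,0.0047,0.0,-0.0087,0],[0.0,0.0,0.0,0.0048,-0.0001,-0.0087,0]]
-> err [-0. -0. -0.] 0.0
[[0.0,0.0,0.0,0.005,0.0,-0.0074,0],[0.0,0.0,0.0,0.005,0.0,-0.0074,0]]
-> err [-0.  0. -0.] 0.0
```

```bash

python3 -m inch '[[[0,0,0,-0.001,0,-0.015,0],[0,0,0,-0.001,0,-0.015,0],[0,0,0,0,0,0,0]]]'
python3 -m inch '[[[0,0,0,0.001,0,-0.015,0],[0,0,0,0.001,0,-0.015,0],[0,0,0,0.0035,0,-0.0145,0],[0,0,0,0.0035,0,-0.0145,0],[0,0,0,0,0,0,0]]]'
python3 -c "
from h import *;print(manip.observe()['joint_positions'].round(3),manip.observe()['force'])
cv2.imwrite('pics/s2.png',cv2.resize(read_camera('side')[135:285,200:400],None,fx=4,fy=4)[:,:,::-1])"
```

```text
time_s: 5.4
tcp_pos: [568.0, 40.5, 97.8]
tool_rot: [0.062, 0.995, -0.007, 0.076]
force: [1.0, -6.2, -2.5]
width: 0.206
grasp_force: 59.2
time_s: 6.02
tcp_pos: [548.2, 43.0, 121.6]
tool_rot: [0.063, 0.996, -0.008, 0.064]
force: [-20.8, 5.9, -5.6]
width: 0.131
grasp_force: 58.9
[ 0.074  0.428  1.952 -0.055  0.636 -1.328] [-20.80648796   5.85178731  -5.5590796 ]
```

View pics/s2.png

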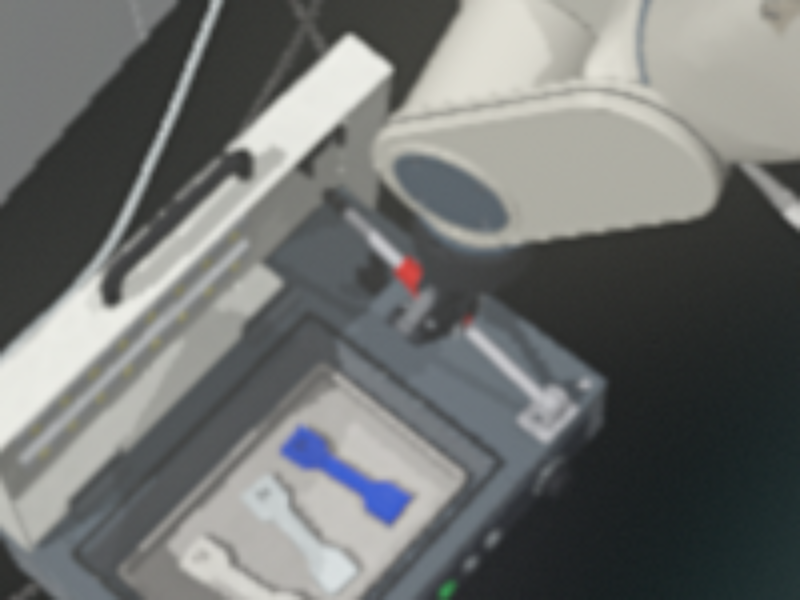

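The rod is out of its clip and partly raised, but the pads crept down the grip's taper (red visible at (408,270) and (467,320)). I'll release, back off and measure the rod so I can regrasp it centred.

```bash

python3 -m inch '[[[0,0,0,0,0,0,0.5],[0,0,0,0,0,0,1],[0,0,0,0,0,0,1],[0,0,0,0.02,0,-0.06,1],[0,0,0,0.02,0,-0.06,1]]]'
python3 -m inch '[[[0,0,0,0.02,0,-0.06,1],[0,0,0,0,0,0,1],[0,0,0,0,0,0,1]]]'
python3 - <<'E'
from h import *
st=manip.observe();C=cam("wrist",st);im=read_camera("wrist");sd=read_camera("side");tp=read_camera("top");S=cam("side");T=cam("top")
cv2.imwrite("pics/w3.png",im[:,:,::-1]);cv2.imwrite("pics/s3.png",sd[:,:,::-1])
P=[]
for n,i in(("w",im),("s",sd),("t",tp)):
    k,l,s,c=cv2.connectedComponentsWithStats(red(i));j=[q for q in range(1,k) if s[q,4]>30];print(n,[(s[q].tolist(),c[q].round(1).tolist()) for q in j])
    j=min(j,key=lambda q:abs(c[q][0]-{"w":320,"s":306,"t":309}[n]));P.append(c[j])
for a,b in((0,1),(0,2),(1,2)):
    X,e=tri([C,S,T][a],P[a],[C,S,T][b],P[b]);v=(X-C0)@RC-[-105,-125,94];print(v,e,"ang",np.arctan2(v[2],v[0]),np.hypot(v[0],v[2]))
for a in(.2,.3,.4,.5):print(a,proj(C,w([-105+105*np.cos(a),-125,94+105*np.sin(a)])),proj(C,w([-105+200*np.cos(a),-125,94+200*np.sin(a)])))
print(st["joint_positions"].round(3),(st["tcp_pos"]-C0)@RC)
E
```

```text
time_s: 6.7
tcp_pos: [530.4, 46.3, 182.9]
tool_rot: [0.062, 0.995, -0.007, 0.075]
force: [0.0, 0.8, 0.3]
width: 1.001
grasp_force: 0.0
time_s: 7.08
tcp_pos: [516.4, 48.2, 210.2]
tool_rot: [0.062, 0.995, -0.007, 0.075]
force: [-0.3, 0.2, -0.2]
width: 1.0
grasp_force: 0.0
w [([24, 159, 28, 25, 345], [40.0, 168.8]), ([307, 214, 25, 77, 1625], [319.1, 251.9])]
s []Traceback (most recent call last):
  File "<stdin>", line 7, in <module>
ValueError: min() iterable argument is empty
```

View pics/w3.png

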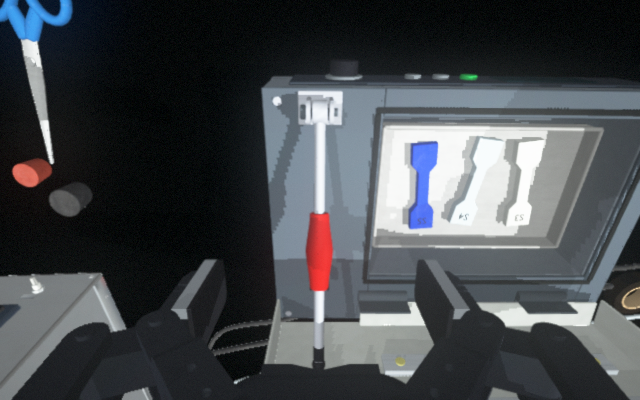

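The wrist view shows the grip centred at (319,252) and the nose at about (318,358). The rod angle follows from where the known radii project to those rows.

```bash
cat >> h.py <<'E'
from scipy.optimize import brentq
def rodang(C,row,r):
    f=lambda a:proj(C,w([-105+r*np.cos(a),-125,94+r*np.sin(a)]))[0][1]-row
    g=np.linspace(-.1,1.2,60);v=[f(a) for a in g];return [round(brentq(f,g[i],g[i+1]),3) for i in range(59) if v[i]*v[i+1]<0]
E
python3 - <<'E'
from h import *
C=cam("wrist");print(rodang(C,251.9,105),rodang(C,358,200))
print([proj(C,w([-105+105*np.cos(a),-125,94+105*np.sin(a)]))[0].round(0).tolist() for a in(0,.3,.6)])
print(proj(C,w([-105,-125,94])),manip.observe()["joint_positions"].round(3),(manip.observe()["tcp_pos"]-C0)@RC)
E
```

```text
[0.301, 0.948] [0.281]
[[319.0, 235.0], [319.0, 252.0], [318.0, 260.0]]
[[319.06644021 114.47268093]] [ 0.091  0.238  1.975 -0.052  0.784 -1.321] [ -57.64758748 -123.93613731  209.30233222]
```

```bash
python3 - <<'E'
from h import *
off=18
s=plan([(rodpose(.29,.27,105,off)-40*tool(.27)[:,2],tool(.27),4),(rodpose(.29,.27,105,off),tool(.27),3)],1)
print("lift")
for a,t in ((.4,.35),(.5,.42),(.6,.49),(.7,.55),(.79,.6)): s=plan([(rodpose(a,t,105,off),tool(t),2)],0,s)
E
```

```text
[[0.0,-0.005,0.0,-0.019,0.0,0.035,1],[0.0,-0.005,0.0,-0.017,-0.001,0.036,1],[0.0,-0.005,0.0,-0.017,0.0,0.036,1],[-0.001,-0.004,0.001,-0.015,-0.001,0.037,1]]
-> err [ 0.  -0.2  0.1] 0.0038
[[0.0,0.0,0.0,0.0,0.0,0.027,1],[0.0,0.0,0.0,0.0,0.0,0.027,1],[0.0,0.0,0.0,0.0,0.0,0.026,1]]
-> err [ 0.  -0.1  0.1] 0.0038
lift
[[0.0,-0.006,0.0,-0.001,0.0,-0.012,0],[0.0,-0.007,-0.001,0.0,0.0,-0.011,0]]
-> err [-0.2 -0.1 -0.1] 0.0037
[[0.0,-0.006,0.0,0.0,0.0,-0.01,0],[0.0,-0.005,0.0,-0.001,0.0,-0.011,0]]
-> err [-0.2 -0.1 -0. ] 0.0036
[[0.0,-0.006,0.0,0.0,0.0,-0.01,0],[0.0,-0.005,0.0,-0.001,0.0,-0.011,0]]
-> err [ 0.2 -0.2  0.2] 0.0038
[[0.0,-0.005,0.0,0.001,0.0,-0.01,0],[0.0,-0.005,0.0,0.0,0.0,-0.011,0]]
-> err [ 0.  -0.2  0.2] 0.004
[[0.0,-0.004,0.0,0.001,0.0,-0.009,0],[0.0,-0.004,0.0,0.001,0.0,-0.009,0]]
-> err [ 0.  -0.2 -0.1] 0.0041
```

```bash

python3 -m inch '[[[0,-0.005,0,-0.019,0,0.035,1],[0,-0.005,0,-0.017,-0.001,0.036,1],[0,-0.005,0,-0.017,0,0.036,1],[0,-0.004,0,-0.015,-0.001,0.037,1]]]'
python3 -m inch '[[[0,0,0,0,0,0.027,1],[0,0,0,0,0,0.027,1],[0,0,0,0,0,0.026,1],[0,0,0,0,0,0,0.5],[0,0,0,0,0,0,0]]]' 30
python3 -m inch '[[[0,0,0,0,0,0,0],[0,0,0,0,0,0,0],[0,0,0,0,0,0,0],[0,0,0,0,0,0,0]]]'
python3 -c "
from h import *;st=manip.observe();print(st['joint_positions'].round(3),(st['tcp_pos']-rodpose(.29,.27,105,18)).round(1))"
```

```text
time_s: 7.72
tcp_pos: [563.2, 41.0, 144.8]
tool_rot: [0.061, 0.989, -0.011, 0.134]
force: [0.4, 0.3, -0.1]
width: 1.004
grasp_force: 0.0
time_s: 8.35
tcp_pos: [573.8, 39.6, 108.0]
tool_rot: [0.061, 0.989, -0.011, 0.134]
force: [0.1, -0.4, -0.2]
width: 0.607
grasp_force: 0.0
time_s: 8.85
tcp_pos: [574.0, 39.6, 108.1]
tool_rot: [0.061, 0.989, -0.011, 0.135]
force: [0.5, -0.3, 0.5]
width: 0.231
grasp_force: 29.2
[ 0.079  0.449  1.995 -0.138  0.436 -1.25 ] [ 0.6 -0.1  1.4]
```

```bash

python3 -m inch '[[[0,-0.006,0,-0.001,0,-0.012,0],[0,-0.007,0,0,0,-0.011,0],[0,-0.006,0,0,0,-0.01,0],[0,-0.005,0,-0.001,0,-0.011,0],[0,0,0,0,0,0,0]]]'
python3 -c "
from h import *;st=manip.observe();print(st['joint_positions'].round(3),(st['tcp_pos']-rodpose(.5,.42,105,18)).round(1))"
```

```text
time_s: 9.48
tcp_pos: [567.6, 40.5, 129.3]
tool_rot: [0.06, 0.976, -0.015, 0.209]
force: [0.7, 0.2, 0.6]
width: 0.224
grasp_force: 29.7
[ 0.101  0.386  2.093 -0.369  0.268 -1.01 ] [ 0.1 -0.   1.4]
```

Tracking is good. Joint 5 is getting small, so I'll hold the tilt for the rest.

```bash
python3 - <<'E'
from h import *
st=manip.observe();R=Ro.from_quat(st["tool_rot"]).as_matrix();s=None
for a in (.6,.7,.79): s=plan([(rodpose(a,.42,105,18)+[0,0,.7],R,2)],0,s)
E
```

```text
[[0.0,0.0,0.0,0.002,0.0,-0.01,0],[0.0,0.0,0.0,0.001,0.0,-0.01,0]]
-> err [ 0.1 -0.   0.3] 0.0
[[0.0,0.0,0.0,0.003,0.0,-0.01,0],[0.0,0.0,0.0,0.002,0.0,-0.01,0]]
-> err [0.1 0.  0. ] 0.0
[[0.0,0.0,0.0,0.003,0.0,-0.009,0],[0.0,0.0,0.0,0.003,0.0,-0.009,0]]
-> err [0.1 0.  0. ] 0.0
```

```bash

python3 -m inch '[[[0,0,0,0.002,0,-0.01,0],[0,0,0,0.001,0,-0.01,0],[0,0,0,0.003,0,-0.01,0],[0,0,0,0.002,0,-0.01,0],[0,0,0,0,0,0,0]]]'
python3 -m inch '[[[0,0,0,0.003,0,-0.009,0],[0,0,0,0.003,0,-0.009,0],[0,0,0,0,0,0,0]]]'
python3 - <<'E'
from h import *
st=manip.observe();print(st['joint_positions'].round(3),(st['tcp_pos']-rodpose(.79,.42,105,18)).round(1))
cv2.imwrite("pics/w4.png",read_camera("wrist")[:,:,::-1])
C=cam("wrist");print([(a,proj(C,w([-105+200*np.cos(a),-125,94+200*np.sin(a)]))[0].round(0).tolist()) for a in(.6,.7,.8,.9)])
E
```

```text
time_s: 10.1
tcp_pos: [555.3, 42.0, 145.7]
tool_rot: [0.06, 0.976, -0.015, 0.208]
force: [-1.2, 0.7, -0.8]
width: 0.229
grasp_force: 29.5
time_s: 10.48
tcp_pos: [548.7, 42.9, 152.4]
tool_rot: [0.06, 0.976, -0.015, 0.208]
force: [-1.6, 2.6, -3.3]
width: 0.221
grasp_force: 29.5
[ 0.111  0.319  2.119 -0.332  0.311 -1.04 ] [-0.8  0.1  0.3]
[(0.6, [319.0, 442.0]), (0.7, [318.0, 476.0]), (0.8, [318.0, 515.0]), (0.9, [317.0, 560.0])]
```

```bash

python3 -m inch '[[[0,0,0,0,0,0,0.5],[0,0,0,0,0,0,1],[0,0,0,0,0,0,1],[0,0,0,0,0,-0.06,1],[0,0,0,0.01,0,-0.08,1]]]'
python3 -m inch '[[[0,0.015,0,0.05,0,-0.08,1],[0,0.015,0,0.05,0,-0.08,1],[0,0.015,0,0.03,0,-0.08,1],[0,0,0,0,0,0,1],[0,0,0,0,0,0,1]]]'
cat > look.py <<'E'
from h import *
import sys
st=manip.observe();C=cam("wrist",st);ims=[read_camera(n) for n in("wrist","side","top")];Cs=[C,cam("side"),cam("top")]
print(st["joint_positions"].round(3),(st["tcp_pos"]-C0)@RC)
P={}
for n,i in zip("wst",ims):
    k,l,s,c=cv2.connectedComponentsWithStats(red(i));j=[q for q in range(1,k) if s[q,4]>20];print(n,[(s[q].tolist(),c[q].round(1).tolist()) for q in j])
for a in(.7,.75,.8,.85):
    print(a,[proj(K,[w([-105+105*np.cos(a),-125,94+105*np.sin(a)]),w([-105+200*np.cos(a),-125,94+200*np.sin(a)])]).round(1).tolist() for K in Cs])
a=cv2.resize(ims[1][110:310,160:360],None,fx=2.9,fy=2.9);b=cv2.resize(ims[0],(0,0),fx=.6,fy=.6)
cv2.imwrite(sys.argv[1],ims[0][:,:,::-1]);cv2.imwrite(sys.argv[2],a[:,:,::-1])
E
python3 look.py pics/w5.png pics/s5.png
```

```text
time_s: 11.15
tcp_pos: [516.3, 47.1, 214.4]
tool_rot: [0.061, 0.976, -0.015, 0.208]
force: [-0.1, -0.1, -0.2]
width: 1.001
grasp_force: 0.0
time_s: 11.78
tcp_pos: [417.9, 59.9, 305.5]
tool_rot: [0.062, 0.996, -0.007, 0.069]
force: [-0.1, 0.8, -0.5]
width: 0.997
grasp_force: 0.0
[ 0.144 -0.048  2.046 -0.049  1.012 -1.28 ] [-156.39081695 -124.73302099  305.53922365]
w [([108, 204, 14, 16, 104], [115.7, 210.5]), ([311, 251, 20, 60, 964], [320.4, 281.2])]
s [([309, 198, 14, 19, 116], [315.7, 206.9])]
t [([302, 185, 9, 24, 162], [305.6, 196.6])]
0.7 [[[319.9, 281.7], [319.4, 380.8]], [[313.2, 206.9], [290.7, 178.9]], [[306.4, 193.7], [310.1, 154.6]]]
0.75 [[[319.9, 281.6], [319.4, 383.5]], [[314.3, 206.9], [292.6, 178.8]], [[306.1, 195.1], [309.6, 157.0]]]
0.8 [[[319.9, 281.2], [319.3, 385.8]], [[315.3, 207.0], [294.6, 178.8]], [[305.8, 196.6], [309.0, 159.7]]]
0.85 [[[319.9, 280.5], [319.3, 387.7]], [[316.5, 207.2], [296.7, 179.0]], [[305.5, 198.2], [308.5, 162.6]]]
```

View pics/w5.png

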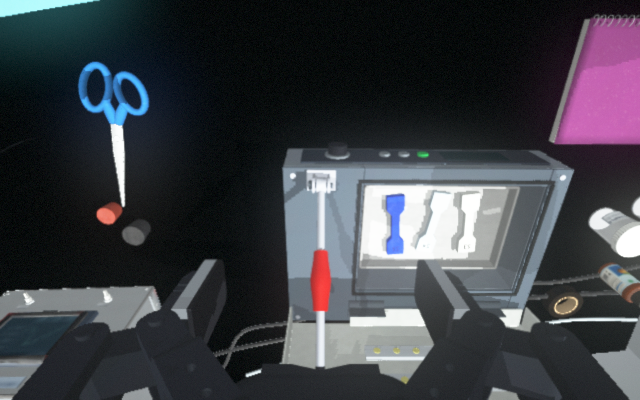

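The wrist view shows the rod raised, with its grip at (320,281). All three views agree on about 0.80 rad, inside 0.73–0.85. Next is the lid angle, from the handle's midpoint in the side and top views.

```bash
cat >> h.py <<'E'
def lidpt(th,p): # lid's own point to world
    x,y,z=p;return w([85+x*np.cos(th)+z*np.sin(th),y,80-x*np.sin(th)+z*np.cos(th)])
E
python3 - <<'E'
from h import *
S,T=cam("side"),cam("top")
for th in(1.36,1.39,1.42,1.45):
    for n,K in(("top",T),("side",S)):print(th,n,proj(K,[lidpt(th,[-233,y,18]) for y in(47,0,-47)]+[lidpt(th,[-205,-170,0])]).round(1).tolist())
im=read_camera("top");g=cv2.cvtColor(im,cv2.COLOR_RGB2GRAY);sub=g[100:140,195:300]
n,l,st,c=cv2.connectedComponentsWithStats((sub<70).astype(np.uint8));print([(st[i].tolist(),(c[i]+[195,100]).round(1).tolist()) for i in range(1,n) if st[i,4]>50])
im=read_camera("side");g=cv2.cvtColor(im,cv2.COLOR_RGB2GRAY);sub=g[165:215,220:270]
n,l,st,c=cv2.connectedComponentsWithStats((sub<70).astype(np.uint8));print([(st[i].tolist(),(c[i]+[220,165]).round(1).tolist()) for i in range(1,n) if st[i,4]>50])
E
```

```text
1.36 top [[216.0, 129.1], [241.4, 132.3], [266.9, 135.4], [332.7, 153.9]]
1.36 side [[235.2, 207.7], [249.9, 193.5], [264.1, 179.8], [303.6, 155.7]]
1.39 top [[216.5, 125.3], [241.9, 128.5], [267.4, 131.6], [333.1, 150.6]]
1.39 side [[233.0, 205.7], [247.6, 191.6], [261.8, 177.9], [301.7, 154.1]]
1.42 top [[217.0, 121.5], [242.4, 124.6], [267.9, 127.8], [333.5, 147.4]]
1.42 side [[230.7, 203.8], [245.3, 189.8], [259.6, 176.1], [299.8, 152.5]]
1.45 top [[217.5, 117.8], [242.9, 120.9], [268.4, 124.0], [333.9, 144.1]]
1.45 side [[228.5, 202.0], [243.1, 188.0], [257.4, 174.3], [297.9, 151.0]]
[([0, 0, 105, 20, 1402], [254.2, 106.8]), ([17, 16, 66, 14, 355], [244.1, 121.5])]
[([0, 0, 20, 37, 429], [226.5, 178.1]), ([10, 0, 31, 31, 291], [245.2, 175.2]), ([6, 8, 36, 38, 123], [243.5, 189.4])]
```

```bash
cat >> h.py <<'E'
def tool2(tilt):
    s,c=np.sin(tilt),np.cos(tilt);return RC@np.array([[0,c,s],[1,0,0],[0,s,-c]])
def hpose(th,tilt,off=13,y=0):return lidpt(th,[-233,y,18])+tool2(tilt)@[0,0,off]
E
python3 - <<'E'
from h import *
R=tool2(.3)
s=plan([(w([-110,-60,400]),R,10),(hpose(1.44,.3)-70*R[:,2],R,5),(hpose(1.44,.3)-30*R[:,2],R,2)],.7)
print((hpose(1.44,.3)-C0)@RC)
E
```

```text
[[-0.002,-0.002,0.025,-0.012,0.013,-0.018,0.7],[-0.002,-0.002,0.025,-0.01,0.015,-0.017,0.7],[-0.002,-0.002,0.025,-0.008,0.016,-0.017,0.7],[-0.002,-0.002,0.025,-0.005,0.018,-0.017,0.7],[-0.002,-0.002,0.025,-0.003,0.018,-0.016,0.7]]
[[-0.002,-0.002,0.025,0.0,0.019,-0.016,0.7],[-0.002,-0.002,0.025,0.003,0.019,-0.016,0.7],[-0.002,-0.002,0.025,0.006,0.018,-0.016,0.7],[-0.002,-0.002,0.025,0.008,0.017,-0.016,0.7],[-0.003,-0.001,0.025,0.011,0.016,-0.015,0.7]]
-> err [-0.1  0.1 -0.2] 0.0032
[[0.0,0.0,0.0,0.024,0.059,0.032,0.7],[0.0,0.0,0.0,0.024,0.06,0.032,0.7],[0.0,0.0,0.0,0.024,0.059,0.032,0.7],[0.0,0.0,0.0,0.024,0.06,0.032,0.7],[0.0,0.0,0.0,0.023,0.059,0.032,0.7]]
-> err [-0.2 -0.2  0. ] 0.0032
[[0.0,0.0,0.0,0.0,0.0,0.04,0.7],[0.0,0.0,0.0,0.0,0.0,0.04,0.7]]
-> err [-0.1 -0.1  0. ] 0.0032
[ 7.62992888e+01 -1.06581410e-14  3.00938048e+02]
```

```bash

python3 -m inch '[[[-0.002,-0.002,0.025,-0.012,0.013,-0.018,0.7],[-0.002,-0.002,0.025,-0.01,0.015,-0.017,0.7],[-0.002,-0.002,0.025,-0.008,0.016,-0.017,0.7],[-0.002,-0.002,0.025,-0.005,0.018,-0.017,0.7],[-0.002,-0.002,0.025,-0.003,0.018,-0.016,0.7]]]'
python3 -m inch '[[[-0.002,-0.002,0.025,0,0.019,-0.016,0.7],[-0.002,-0.002,0.025,0.003,0.019,-0.016,0.7],[-0.002,-0.002,0.025,0.006,0.018,-0.016,0.7],[-0.002,-0.002,0.025,0.008,0.017,-0.016,0.7],[-0.003,-0.001,0.025,0.011,0.016,-0.015,0.7]]]'
python3 -m inch '[[[0,0,0,0.024,0.059,0.032,0.7],[0,0,0,0.024,0.06,0.032,0.7],[0,0,0,0.024,0.059,0.032,0.7],[0,0,0,0.024,0.06,0.032,0.7],[0,0,0,0.023,0.059,0.032,0.7]]]'
python3 -m inch '[[[0,0,0,0,0,0,0.7],[0,0,0,0,0,0,0.7]]]'
python3 - <<'E'
from h import *
st=manip.observe();C=cam("wrist",st);im=read_camera("wrist");cv2.imwrite("pics/w6.png",im[:,:,::-1])
print(st["joint_positions"].round(3),(st["tcp_pos"]-hpose(1.44,.3)+70*tool2(.3)[:,2]).round(1))
for th in(1.4,1.42,1.44,1.46):print(th,proj(C,[lidpt(th,[-233,y,18]) for y in(47,0,-47)]+[lidpt(th,[-205,-170,0])]).round(0).tolist())
E
```

```text
time_s: 12.65
tcp_pos: [445.4, 89.1, 353.2]
tool_rot: [0.438, 0.892, 0.049, 0.098]
force: [0.3, -0.0, -0.4]
width: 0.697
grasp_force: 0.0
time_s: 13.28
tcp_pos: [472.4, 118.6, 400.5]
tool_rot: [0.744, 0.651, 0.101, 0.113]
force: [-0.1, 0.6, 0.2]
width: 0.701
grasp_force: 0.0
time_s: 13.9
tcp_pos: [645.1, 156.9, 367.9]
tool_rot: [0.742, 0.653, 0.1, 0.113]
force: [-0.1, -0.4, 0.1]
width: 0.701
grasp_force: 0.0
time_s: 14.15
tcp_pos: [643.4, 156.5, 368.3]
tool_rot: [0.742, 0.653, 0.1, 0.112]
force: [-0.6, -0.9, 0.4]
width: 0.7
grasp_force: 0.0
[ 0.272  0.237  1.604 -0.134  1.024  0.453] [-0.6 -0.2  0.5]
1.4 [[307.0, 147.0], [308.0, 220.0], [309.0, 284.0], [287.0, 389.0]]
1.42 [[315.0, 147.0], [315.0, 220.0], [316.0, 283.0], [292.0, 388.0]]
1.44 [[322.0, 147.0], [322.0, 219.0], [322.0, 282.0], [296.0, 388.0]]
1.46 [[330.0, 146.0], [329.0, 218.0], [329.0, 281.0], [301.0, 387.0]]
```

View pics/w6.png

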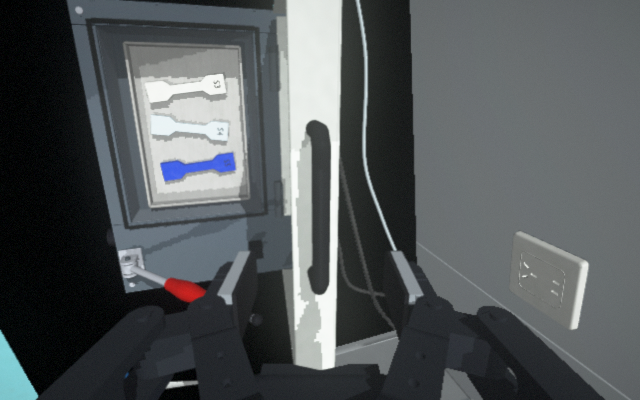

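The bar is at column ~320, rows 125–290, between the fingers, so the lid is at about 1.435 as predicted. I'll go down and pinch it.

```bash

python3 -m inch '[[[0,0,0,0,0,0.04,0.7],[0,0,0,0,0,0.04,0.7],[0,0,0,0,0,0.03,0.7],[0,0,0,0,0,0.03,0.7],[0,0,0,0,0,0,0.7]]]'
python3 -m inch '[[[0,0,0,0,0,0,0.5],[0,0,0,0,0,0,0.35],[0,0,0,0,0,0,0.2],[0,0,0,0,0,0,0],[0,0,0,0,0,0,0]]]' 40
python3 -m inch '[[[0,0,0,0,0,0,0],[0,0,0,0,0,0,0],[0,0,0,0,0,0,0]]]'
python3 - <<'E'
from h import *
st=manip.observe();print((st["tcp_pos"]-hpose(1.435,.3)).round(1))
R=Ro.from_quat(st["tool_rot"]).as_matrix();s=None;d=st["tcp_pos"]-lidpt(1.435,[-233,0,18])
for th in(1.38,1.32,1.26,1.2,1.16,1.12,1.08,1.06):print(th);s=plan([(lidpt(th,[-233,0,18])+d,R,2)],0,s,4)
E
```

```text
time_s: 14.82
tcp_pos: [664.4, 153.9, 300.5]
tool_rot: [0.742, 0.653, 0.1, 0.112]
force: [0.2, -0.2, -0.5]
width: 0.701
grasp_force: 0.0
time_s: 15.45
tcp_pos: [665.1, 154.3, 303.2]
tool_rot: [0.742, 0.653, 0.102, 0.113]
force: [0.2, -0.3, 2.3]
width: 0.12
grasp_force: 39.1
time_s: 15.82
tcp_pos: [665.2, 154.2, 303.1]
tool_rot: [0.742, 0.653, 0.102, 0.113]
force: [-0.4, -0.6, 5.1]
width: 0.119
grasp_force: 39.4
[ 1.9 -0.   2.3]
1.38
[[0.0,0.0,0.0,0.0,-0.0125,-0.0028,0],[0.0,0.0,0.0,0.0,-0.0126,-0.0028,0]]
-> err [-0. -0.  0.] 0.0
1.32
[[0.0,0.0,0.0,0.0,-0.0138,-0.0022,0],[0.0,0.0,0.0,0.0,-0.0139,-0.0023,0]]
-> err [-0. -0. -0.] 0.0
1.26
[[0.0,0.0,0.0,0.0,-0.0139,-0.0014,0],[0.0,0.0,0.0,0.0,-0.014,-0.0014,0]]
-> err [-0. -0. -0.] 0.0
1.2
[[0.0,0.0,0.0,0.0,-0.014,-0.0006,0],[0.0,0.0,0.0,0.0,-0.014,-0.0006,0]]
-> err [-0. -0. -0.] 0.0
1.16
[[0.0,0.0,0.0,0.0,-0.0093,0.0001,0],[0.0,0.0,0.0,0.0,-0.0094,0.0,0]]
-> err [-0.  0.  0.] 0.0
1.12
[[0.0,0.0,0.0,0.0,-0.0093,0.0005,0],[0.0,0.0,0.0,0.0,-0.0093,0.0004,0]]
-> err [0. 0. 0.] 0.0
1.08
[[0.0,0.0,0.0,0.0,-0.0093,0.0008,0],[0.0,0.0,0.0,0.0,-0.0094,0.0009,0]]
-> err [-0.  0. -0.] 0.0
1.06
[[0.0,0.0,0.0,0.0,-0.0046,0.0006,0],[0.0,0.0,0.0,0.0,-0.0046,0.0005,0]]
-> err [0. 0. 0.] 0.0
```

Width 0.12 is about 10 mm, so the bar is pinched. Lowering along the arc.

```bash

python3 -m inch '[[[0,0,0,0,-0.0125,-0.003,0],[0,0,0,0,-0.0125,-0.003,0],[0,0,0,0,-0.014,-0.002,0],[0,0,0,0,-0.014,-0.002,0],[0,0,0,0,0,0,0]]]'
python3 -m inch '[[[0,0,0,0,-0.014,-0.0015,0],[0,0,0,0,-0.014,-0.0015,0],[0,0,0,0,-0.014,-0.0005,0],[0,0,0,0,-0.014,-0.0005,0],[0,0,0,0,0,0,0]]]'
python3 - <<'E'
from h import *
S,T=cam("side"),cam("top");ims=[read_camera(n) for n in("side","top")]
a=cv2.resize(ims[0][110:310,200:390],None,fx=2.9,fy=2.9);cv2.imwrite("pics/s7.png",a[:,:,::-1])
for n,i in zip("st",ims):
    k,l,s,c=cv2.connectedComponentsWithStats(red(i));print(n,[(s[q].tolist(),c[q].round(1).tolist()) for q in range(1,k) if s[q,4]>10])
E
```

```text
time_s: 16.45
tcp_pos: [637.8, 157.8, 299.8]
tool_rot: [0.742, 0.653, 0.101, 0.113]
force: [0.0, -0.3, 6.9]
width: 0.121
grasp_force: 41.1
time_s: 17.08
tcp_pos: [610.0, 161.4, 292.3]
tool_rot: [0.742, 0.653, 0.101, 0.112]
force: [-0.6, 2.5, 3.8]
width: 0.123
grasp_force: 41.8
s [([310, 200, 13, 17, 94], [315.9, 207.7])]
t [([302, 185, 9, 24, 158], [305.7, 196.7])]
```

View pics/s7.png

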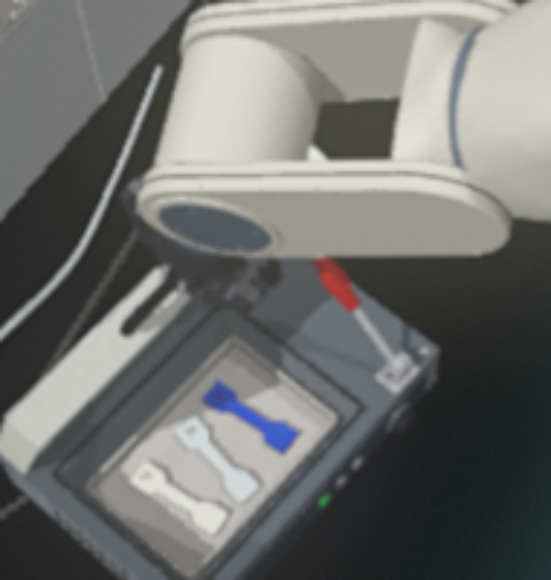

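The lid is at about 1.2 in the grip and the rod hasn't moved (red at (315.9,207.7)). I'll continue slowly.

```bash

python3 -m inch '[[[0,0,0,0,-0.0095,0,0],[0,0,0,0,-0.0095,0,0],[0,0,0,0,0,0,0]]]' 
python3 -m inch '[[[0,0,0,0,-0.0095,0.0005,0],[0,0,0,0,-0.0095,0.0005,0],[0,0,0,0,0,0,0]]]' 
python3 -m inch '[[[0,0,0,0,-0.005,0.0005,0],[0,0,0,0,-0.005,0.0005,0],[0,0,0,0,0,0,0]]]' 
python3 - <<'E'
from h import *
T=cam("top");print((manip.observe()["tcp_pos"]-C0)@RC,(hpose(1.1,.3)-C0)@RC,(hpose(1.08,.3)-C0)@RC)
for n in("side","top"):
    k,l,s,c=cv2.connectedComponentsWithStats(red(read_camera(n)));print(n,[(s[q].tolist(),c[q].round(1).tolist()) for q in range(1,k) if s[q,4]>10])
E
```

```text
time_s: 17.55
tcp_pos: [601.7, 162.4, 289.6]
tool_rot: [0.742, 0.653, 0.101, 0.113]
force: [1.2, 4.2, -0.3]
width: 0.118
grasp_force: 41.5
time_s: 17.92
tcp_pos: [592.8, 163.5, 286.6]
tool_rot: [0.742, 0.653, 0.101, 0.113]
force: [-0.6, 4.4, 3.5]
width: 0.118
grasp_force: 41.5
time_s: 18.3
tcp_pos: [588.2, 164.1, 284.4]
tool_rot: [0.742, 0.653, 0.101, 0.112]
force: [-0.5, 5.4, 2.6]
width: 0.119
grasp_force: 41.9
[-6.41169577e-01  1.94118704e-01  2.84392533e+02] [-8.04401124e-01 -1.14352972e-14  2.83396671e+02] [-5.10250564e+00  1.34336986e-14  2.81560705e+02]
side [([316, 209, 7, 7, 33], [319.1, 212.2])]
top [([302, 185, 9, 24, 160], [305.7, 196.7])]
```

```bash

python3 -m inch '[[[0,0,0,0,-0.004,0.0005,0],[0,0,0,0,-0.004,0.0005,0],[0,0,0,0,0,0,0]]]' 
python3 -m inch '[[[0,0,0,0,-0.004,0.0005,0],[0,0,0,0,0,0,0],[0,0,0,0,0,0,0]]]' 
python3 -c "
from h import *
k,l,s,c=cv2.connectedComponentsWithStats(red(read_camera('top')));print([(s[q].tolist(),c[q].round(1).tolist()) for q in range(1,k) if s[q,4]>10])"
```

```text
time_s: 18.77
tcp_pos: [585.0, 164.5, 283.0]
tool_rot: [0.742, 0.653, 0.101, 0.113]
force: [1.1, 4.4, 4.4]
width: 0.123
grasp_force: 41.9
time_s: 19.15
tcp_pos: [584.5, 164.6, 282.9]
tool_rot: [0.742, 0.653, 0.102, 0.114]
force: [5.3, 4.0, 2.4]
width: 0.12
grasp_force: 41.6
[([302, 185, 9, 24, 163], [305.7, 196.8])]
```

The support took up load (Fx +5 N) at a handle travel that corresponds to 1.075–1.08, which matches seated; on the flat guide it would have stopped near 1.13. I'll release and retreat along the tool axis.

```bash

python3 -m inch '[[[0,0,0,0,0.003,0,0],[0,0,0,0,0,0,0.2],[0,0,0,0,0,0,0.35],[0,0,0,0,0,0,0.5],[0,0,0,0,0,0,0.5]]]' 
python3 -m inch '[[[0,0,0,0,0,-0.02,0.5],[0,0,0,0,0,-0.04,0.5],[0,0,0,0,0,-0.06,0.5],[0,0,0,0,0,-0.1,0.5],[0,0,0,0,-0.06,-0.08,0.5]]]' 
python3 -m inch '[[[0,0,0,0,-0.1,-0.02,0.5],[0,0,0,0,-0.1,0,0.5],[0,0,0,0,-0.1,0,0.5],[0,0,0,0,0,0,0.5],[0,0,0,0,0,0,0.5]]]' 
python3 - <<'E'
from h import *
S,T=cam("side"),cam("top");ims=[read_camera(n) for n in("side","top")]
a=cv2.resize(ims[0][130:310,190:370],None,fx=2.2,fy=2.2);b=cv2.resize(ims[1][90:250,165:345],None,fx=2.2,fy=2.2);a=a[:352,:396]
cv2.imwrite("pics/f.png",np.hstack([a,b])[:,:,::-1])
for n,i in zip("st",ims):
    k,l,s,c=cv2.connectedComponentsWithStats(red(i));print(n,[(s[q].tolist(),c[q].round(1).tolist()) for q in range(1,k) if s[q,4]>10])
for n,K in(("s",S),("t",T)):
  for th in(1.04,1.08,1.13):print(n,th,proj(K,[lidpt(th,[-233,y,18]) for y in(47,0,-47)]+[lidpt(th,[-160.5,-125,19])]).round(1).tolist())
  for a in(.78,.82):print(n,a,proj(K,[w([-105+105*np.cos(a),-125,94+105*np.sin(a)])]).round(1).tolist())
E
```

```text
time_s: 19.82
tcp_pos: [584.5, 164.2, 282.3]
tool_rot: [0.742, 0.653, 0.101, 0.113]
force: [-0.4, 0.4, 0.9]
width: 0.503
grasp_force: 0.0
time_s: 20.45
tcp_pos: [512.3, 173.5, 420.0]
tool_rot: [0.742, 0.653, 0.103, 0.113]
force: [-0.3, 0.6, 0.8]
width: 0.501
grasp_force: 0.0
time_s: 21.08
tcp_pos: [367.3, 192.3, 382.5]
tool_rot: [0.741, 0.653, 0.102, 0.113]
force: [0.1, 0.2, -0.2]
width: 0.497
grasp_force: 0.0
s [([309, 198, 15, 19, 117], [315.8, 207.1])]
t [([302, 185, 9, 24, 163], [305.7, 196.8])]
s 1.04 [[259.6, 230.6], [274.0, 216.0], [287.9, 201.9], [299.0, 184.0]]
s 1.08 [[256.6, 227.6], [271.0, 213.0], [285.0, 198.9], [297.2, 182.1]]
s 1.13 [[252.9, 223.9], [267.3, 209.4], [281.4, 195.3], [294.8, 179.9]]
s 0.78 [[314.9, 207.0]]
s 0.82 [[315.8, 207.1]]
t 1.04 [[213.1, 169.5], [238.0, 172.7], [263.0, 175.8], [308.3, 167.6]]
t 1.08 [[213.2, 164.7], [238.2, 167.8], [263.4, 171.0], [308.6, 164.4]]
t 1.13 [[213.5, 158.5], [238.6, 161.6], [263.9, 164.8], [309.1, 160.4]]
t 0.78 [[306.0, 196.0]]
t 0.82 [[305.7, 197.2]]
```

View pics/f.png

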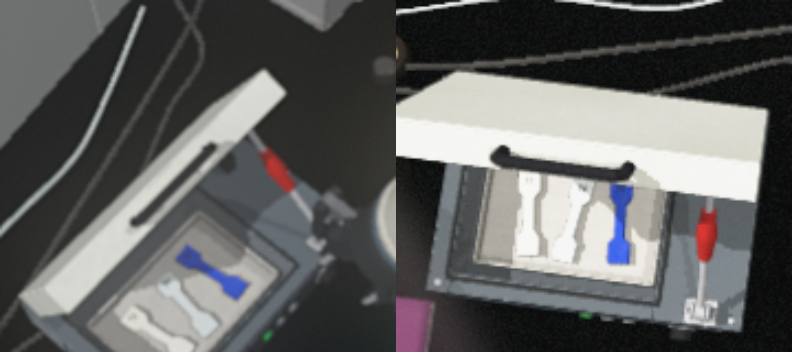

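The lid rests on the rod with the arm clear; the handle is at about (241,164) in the top view and (269,214) in the side view. I'll measure the handle blob to confirm the seated angle and that it stays put.

```bash
python3 -m inch '[[[0,0,0,0,0,0,0.5],[0,0,0,0,0,0,0.5],[0,0,0,0,0,0,0.5],[0,0,0,0,0,0,0.5],[0,0,0,0,0,0,0.5]]]' >/dev/null
python3 - <<'E'
from h import *
S,T=cam("side"),cam("top");t,s=read_camera("top"),read_camera("side")
def blob(im,x0,x1,y0,y1):
    g=cv2.cvtColor(im,cv2.COLOR_RGB2GRAY)[y0:y1,x0:x1];n,l,st,c=cv2.connectedComponentsWithStats((g<70).astype(np.uint8))
    return [(st[i].tolist(),(c[i]+[x0,y0]).round(1).tolist()) for i in range(1,n) if st[i,4]>60]
print(blob(t,200,290,150,174),blob(s,245,295,190,240))
for th in(1.06,1.08,1.1,1.12,1.435):print(th,proj(T,lidpt(th,[-233,0,18])).round(1),proj(S,lidpt(th,[-233,0,18])).round(1))
a=cv2.resize(s[165:225,270:340],None,fx=7,fy=7,interpolation=2);cv2.imwrite("pics/g.png",a[:,:,::-1])
# unchanged scene: tray/scissors pixels vs start
t0=np.load("pics/top.npy")
d=np.abs(t.astype(int)-t0).max(2);print("scissors diff",(d[210:305,380:430]>60).sum(),"tray front diff",(d[185:220,200:290]>60).sum())
E
```

```text
[([8, 6, 65, 16, 352], [239.5, 165.6])] [([0, 0, 27, 27, 345], [253.5, 198.8]), ([5, 6, 38, 36, 149], [268.5, 214.0])]
1.06 [[238.1 170.2]] [[272.5 214.5]]
1.08 [[238.2 167.8]] [[271. 213.]]
1.1 [[238.4 165.3]] [[269.5 211.6]]
1.12 [[238.5 162.9]] [[268.1 210.1]]
1.435 [[242.6 122.8]] [[244.2 188.9]]
scissors diff 0 tray front diff 67
```

View pics/g.png

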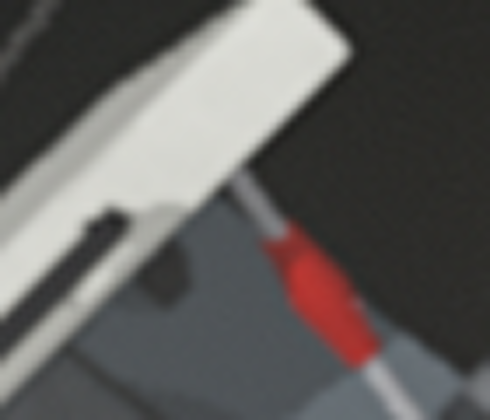

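```bash
python3 -c "
from workcell import manip;print(manip.finish_job())"
```

```text
the job is handed in; nothing more can be done
None
```

The lid is propped open on the rod and the job is handed in, at about 22 s on the robot's clock: the lid measured about 1.08–1.09 rad and the rod about 0.81, both matching a seated nose (not seen directly), with the scissors unmoved and only a small brightness change over the tray that I took to be the lid's shadow; I viewed 12 pictures, two over the limit of 10.

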